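# Close the vacuum core drier: lid over its locating pin, pressed down on the seal

### The arm

A 6-joint arm with a two-finger parallel gripper is mounted at the origin on the work surface. World frame = base frame: x ahead of the robot, y to its left, z up, the work surface at z = 0. Lengths are in m, angles in rad, forces in N, time in s.
With the tool pointing down it reaches from about 0.4 to 0.825 m from the base axis. Payload 7 kg.
Tool frame: the origin (TCP) lies midway between the tips of the shut fingers; the grasp point (between the pads) lies 19 mm behind it; z points along the fingers, y is the direction in which the jaws open and shut (so a half turn about z gives the same grasp; the last joint's range is limited). The gripper opens to 88 mm and grips with 3 to 60 N. Pads are 19 mm wide; open, the fingers measure 130 mm over their backs; the gripper's body (78 mm by 193 mm) begins 47 mm behind the grasp point.
Start: joints at [-1.037, 0.359, 0.012, 0, -1.224, -0.288], TCP at [0.164, -0.655, 0.227] pointing down, gripper open.
Joint ranges: [-3.07, 3.07], [-1.43, 2.12], [-1.02, 1.25], [-3.03, 1.67], [-3.05, -0], [-3.03, 3.03]. Speed limits (rad/s): [2.39, 2.39, 3.01, 3.14, 3.14, 3.14].

### API

Orientations are given as a unit quaternion [w, x, y, z].
In Python, from station import get_obs, capture, close_job gives the robot as it stands.
- The arm moves only by the tool drive_tool, never from a script. Its argument "targets" is a list that holds one entry, the list of rows, each a list of 6 numbers: the shift along the tool's x, y, z in m, then the turn, a rotation vector about the tool's x, y, z in rad. A call has 1 to 12 rows; each row is the pose to reach, as a shift and turn from the pose commanded when the call began, along the tool's axes at that moment; what a row does not reach only later rows make up. A row lasts 1/10 s, in which the tool goes at most 50 mm and 8.59 degrees, less where a joint would pass 70% of its speed; a pose out of reach is approached as far as the arm can. A call with a gripper value outside its range is refused whole. "jaw" is the finger opening in m, from 0 to 0.0876, set as the call begins (left out, the last holds). The fingers move at their own pace and stop on an object; "newtons" is the grip in N (left out, the last holds). Time passes only in rows, so rows that repeat a pose let the fingers close. It gives the time, the measured TCP pose, the force and the opening at its end, in the units of the state.
- get_obs(): the state, without advancing time (a new reading comes with each control period).
- capture(name): name is "scene" or "top" or "wrist"; returns a dict with "img" (420x560x3 uint8, blue, green, red), "fx", "fy", "cx", "cy" (pixels), "extrinsics" (4x4, takes a point from world to camera coordinates); the wrist camera has in their place "hand_eye" (4x4, takes a point from camera to tool coordinates, whose origin is the TCP and whose axes are the flange's). Camera axes: x right, y up, looking along -z (the intrinsics and any distortion apply to the point x, -y, -z); pixel columns grow to the right and rows downward; lengths in m; the calibration is good to about 2 mm. A picture is of the moment at which its call begins: read the wrist's pose just before it. There is no depth.
- close_job(): hands the job in, once; it reports no verdict.
The state is a dict: "clock": time; "joint_positions": joint angles; "qd": joint speeds; "tau": joint torques, N m; "tcp_pos": TCP position; "ee_rot": TCP orientation; "ft_force": force on the tool from outside, world axes, zero at the start; "torque": the same for the moment, N m; "width": finger opening in m.
Only numpy, scipy, OpenCV 4.12 (cv2) and the standard library are available. Lean on these libraries where they do the work, as an engineer would, in place of code of your own. Each camera call takes 0.05 s, during which the arm holds its last target.

### The job

The core is in the vacuum drier's chamber and the lid goes on next. Lift the lid by its black bar handle, lower it without dropping it onto the chamber's rim so that its side lug drops over the locating pin and it sits level, then press it down on the rubber seal until it is flush with the metal rim. Finish still gripping the bar and pressing the lid down, as you would until the pump takes hold, and leave the core, brush and tin on the bench where they are.

Things in the scene. Friction and masses are not known exactly. Their poses are not given: they have to be found in the camera images.
- drier: vacuum core drier, fixed: grey housing 230 x 230 x 80 mm high, black control face towards its -x, a round steel chamber on its middle. Origin: centre of the underside, z up. The chamber's flat metal rim is 172 mm outside, 136 mm inside diameter, its top face 180 mm above the origin; a lug at +x carries the pin. A brass stub leaves the chamber along -y, 65 mm below the rim. A core stands inside
- rim (a point): centre of the chamber's mouth, at the height of the metal rim's top face; axes as the drier's
- pin (a point): tip of the locating pin. The pin stands 98 mm from the chamber's axis along the drier's +x, is 10 mm in diameter and rises 14 mm above the rim's face; its last 4 mm taper to 4 mm diameter
- seal (a joint): black rubber seal ring in the rim, 153 mm outside and 142 mm inside diameter. Value: squeeze in m; 0 = free, 4 mm proud of the metal rim; 0.004 = flush with it. Springy: 8 N (the lid's weight counts) start it down, 16 N bring it flush; when let go it lifts the lid again
- lid: loose aluminium lid, 0.5 to 0.78 kg, right way up on the bench. Origin: centre of its underside, z up. From below: tapered spigot 6 mm deep, 122 to 130 mm in diameter, which enters the chamber's mouth; disc 172 mm in diameter, 6 to 16 mm above the origin; lug 40 x 40 mm at +x, 78 to 118 mm from the axis, up to 28 mm. A 36 mm gauge at y = -63 mm and a 20 mm brass valve at y = +63 mm rise to 34 mm
- lid_face (a point): centre of the lid's sealing face, 6 mm above the lid's origin; it meets rim when the lid is flush; axes as the lid's
- lid_hole (a point): mouth of the blind hole in the lug, at the level of the sealing face, 98 mm from the lid's axis along its +x; 14 mm in diameter, 18 mm deep; it takes the locating pin
- lid_bar (a point): middle of the bar handle, 51 mm above the lid's origin; the bar is 16 mm wide (along the lid's x), 16 mm high and 76 mm long (along the lid's y), with 27 mm clear beneath it between two posts of 12 mm at y = +-30 mm
- core: bystander: black asphalt core, 100 mm in diameter, 50 mm high, standing on the bench; origin at the centre of its underside
- brush: bystander: hand brush 140 mm long and 42 mm wide, lying on the bench along its x; origin under its middle
- tin: bystander: closed steel tin, 60 mm in diameter and 62 mm high; origin at the centre of its underside
Things that resemble listed ones, but are neither listed nor needed, are in the scene too. What is meant by the lid is not turquoise, and is the smaller of those in its own colour.

How it is judged:
By the outcome, as a careful person would: the job done as asked, in the order asked, and still so for the second after the job is handed in, while the arm keeps its last pose, push and grip.
It also fails if it takes over 42 s, if anything falls off the work surface, if the arm or the gripper's body presses on something with over 40 N, if the wrist force passes 120 N, or if a joint passes its speed limit or range.

## Working session

There is one attempt and no reset: what is moved stays moved. The work goes in short steps, Python scripts to look and compute and a tool call to move; the robot and the scene stay as the last step left them, time stands still between calls to the robot, and variables do not carry over. Pictures are saved under pics/ and viewed, and the job is handed in when it is done.

Besides the shell and the picture viewer there is one more tool, called as name(argument=value, ...) on one line, values as JSON. drive_tool: Moves the arm, as the interface text tells. Its arguments: {"type":"object","properties":{"targets":{"type":"array"},"jaw":{"type":"number"},"newtons":{"type":"number"}},"required":["targets"]}

```bash
ls; mkdir -p pics
python3 - <<'E'
from station import get_obs, capture
import cv2,numpy as np
o=get_obs()
for k,v in o.items(): print(k,v)
for n in("scene","top"):
    c=capture(n); cv2.imwrite(f"pics/{n}0.png",c["img"]); np.savez(f"{n}0.npz",**c)
    print(n,{k:(np.round(v,4).tolist() if not np.isscalar(v) else v) for k,v in c.items() if k!="img"})
E
```

```text
pics
clock 0.0
joint_positions [-1.03692474e+00  3.59362575e-01  1.10921967e-02 -3.41617772e-04
 -1.22409841e+00 -2.88082082e-01]
qd [ 0.00038698  0.0012279   0.00080594 -0.00105341  0.00058596  0.00126739]
tau [-8.65404490e-04 -5.82717061e+01  2.93041921e+01  6.99676797e+00
  6.67884975e-03 -1.17167656e-04]
tcp_pos [ 0.16409116 -0.65426402  0.22565445]
ee_rot [-1.66875643e-04 -1.22527871e-01  9.92464748e-01  7.84921636e-04]
ft_force [-0.48111221 -0.79059081  0.13645128]
torque [-0.00415636  0.04904233 -0.03605209]
width 0.08761738488962399
scene {'fx': 407.47699796193376, 'fy': 407.47699796193376, 'cx': 281.2146806919665, 'cy': 205.8020114044624, 'extrinsics': [[0.3139, 0.9494, -0.0053, -0.1586], [-0.6517, 0.2195, 0.726, 0.2196], [0.6905, -0.2244, 0.6876, -1.4708], [0.0, 0.0, 0.0, 1.0]]}
top {'fx': 492.8423658918074, 'fy': 492.8423658918074, 'cx': 285.0003966611433, 'cy': 207.04224471561355, 'extrinsics': [[-0.0039, -0.9999, -0.0155, 0.0357], [0.9971, -0.0051, 0.0764, -0.495], [-0.0765, -0.0152, 0.997, -1.2688], [0.0, 0.0, 0.0, 1.0]]}
```

View pics/scene0.png

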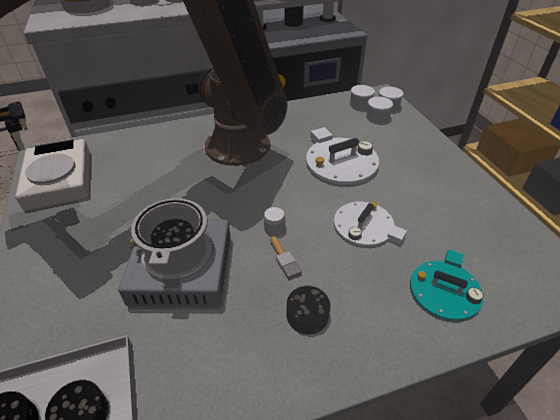

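View pics/top0.png

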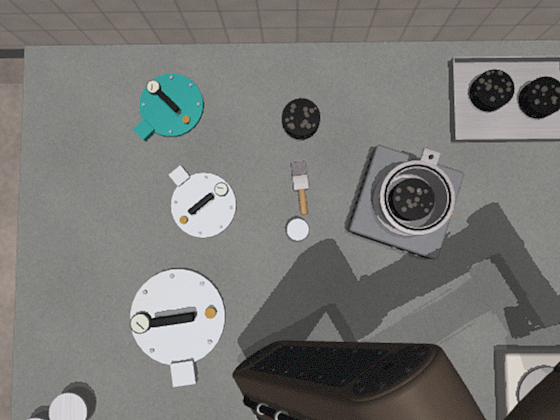

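Three candidates in the top view: turquoise (171,105), small silver (203,205) and large silver (178,317). The small silver one fits because it isn't turquoise and is the smaller of its colour. I'll check it in a crop.

```bash
cat > h.py <<'E'
import numpy as np,cv2
def load(f): return dict(np.load(f))
def ray(c,uv):
    E=c["extrinsics"];R=E[:3,:3];t=E[:3,3]
    d=np.array([(uv[0]-c["cx"])/c["fx"],-(uv[1]-c["cy"])/c["fy"],-1.])
    return -R.T@t, R.T@d
def plane(c,uv,z):
    o,d=ray(c,uv); return o+d*(z-o[2])/d[2]
def proj(c,p):
    q=c["extrinsics"][:3,:3]@np.asarray(p)+c["extrinsics"][:3,3]
    return np.array([c["cx"]+c["fx"]*q[0]/-q[2], c["cy"]+c["fy"]*q[1]/q[2]])
E
python3 - <<'E'
from h import *
c=load("top0.npz"); s=load("scene0.npz")
a=cv2.resize(c["img"][155:250,155:250],(400,400),interpolation=cv2.INTER_CUBIC)
b=cv2.resize(c["img"][140:265,345:470],(400,400),interpolation=cv2.INTER_CUBIC)
cv2.imwrite("pics/crop.png",np.hstack([a,b]))
e=cv2.resize(s["img"][190:260,320:420],(400,280),interpolation=cv2.INTER_CUBIC)
f=cv2.resize(s["img"][190:312,115:240],(400,390),interpolation=cv2.INTER_CUBIC)
k=np.zeros((390,800,3),np.uint8);k[:280,:400]=e;k[:,400:]=f
cv2.imwrite("pics/crop2.png",k)
for n,uv in (("turq",(171,105)),("small",(203,205)),("large",(178,317)),("drierrim",(417,198))):
    print(n,plane(c,uv,0.18 if n=="drierrim" else 0.016).round(3))
E
```

```text
turq [0.77  0.337 0.016]
small [0.502 0.249 0.016]
large [0.212 0.311 0.016]
drierrim [ 0.502 -0.27   0.18 ]
```

View pics/crop.png

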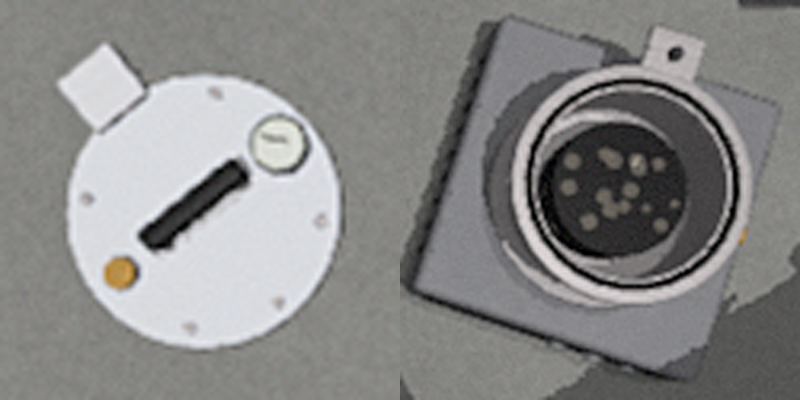

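View pics/crop2.png

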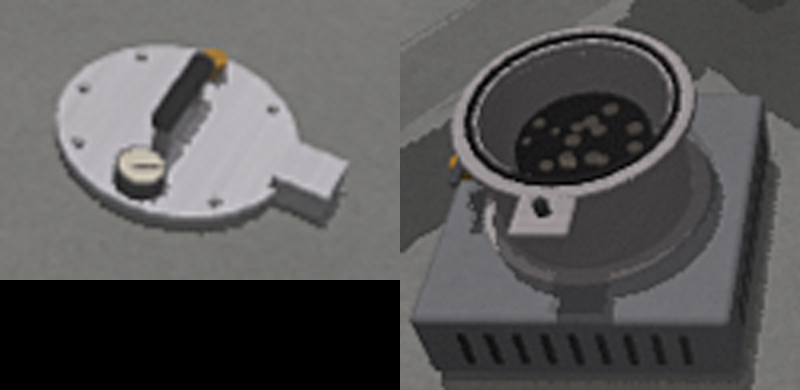

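The crop shows a plain silver lid with its lug at upper left, gauge at upper right and brass valve at lower left. Next I measure the lid and the chamber in metres.

```bash
cat > m.py <<'E'
from h import *
from scipy.optimize import least_squares
def circ(P,r=None):
    f=lambda q: np.hypot(P[:,0]-q[0],P[:,1]-q[1])-(q[2] if r is None else r)
    x0=[*P[:,:2].mean(0)]+([0.08] if r is None else [])
    s=least_squares(f,x0,loss="soft_l1",f_scale=0.001); return s.x, np.abs(s.fun)
E
python3 - <<'E'
from m import *
c=load("top0.npz"); s=load("scene0.npz")
def lid(c,seed):
    hsv=cv2.cvtColor(c["img"],cv2.COLOR_BGR2HSV)
    m=((hsv[...,2]>150)&(hsv[...,1]<40)).astype(np.uint8)
    n,l,st,ce=cv2.connectedComponentsWithStats(m)
    k=(l==l[seed[1],seed[0]]).astype(np.uint8)
    k=cv2.morphologyEx(k,cv2.MORPH_CLOSE,np.ones((3,3)))
    ct=max(cv2.findContours(k,cv2.RETR_EXTERNAL,cv2.CHAIN_APPROX_NONE)[0],key=cv2.contourArea)[:,0]
    return k,ct
# lid top
for nm,cc,seed in(("top",c,(190,190)),("scene",s,(350,215))):
    k,ct=lid(cc,seed); P=np.array([plane(cc,p,0.016) for p in ct])
    x,e=circ(P); print(nm,"lid free",x.round(4),"area",k.sum(),"in",(e<.0015).mean())
    if nm=="top":
        ctr=x[:2]
        Pl=np.array([plane(cc,p,0.028) for p in ct]); d=np.hypot(*(Pl[:,:2]-ctr).T)
        q=Pl[d>0.1][:,:2]; 
        # lug rectangle: pixels of mask with distance>0.09 projected at z=.028
        ys,xs=np.nonzero(k); Q=np.array([plane(cc,p,0.028) for p in zip(xs,ys)])[:,:2]
        L=Q[np.hypot(*(Q-ctr).T)>0.094]; v=L.mean(0)-ctr; print("lug dir deg",np.degrees(np.arctan2(v[1],v[0])),"max",d.max())
        r=cv2.minAreaRect((q*1000).astype(np.float32));print("lugrect",r)
# bar in both
def dark(cc,box,z):
    u0,v0,u1,v1=box; g=cv2.cvtColor(cc["img"],cv2.COLOR_BGR2GRAY)[v0:v1,u0:u1]
    m=(g<60).astype(np.uint8); n,l,st,ce=cv2.connectedComponentsWithStats(m)
    i=1+np.argmax(st[1:,4]); ys,xs=np.nonzero(l==i)
    P=np.array([plane(cc,(x+u0,y+v0),z) for x,y in zip(xs,ys)])[:,:2]
    r=cv2.minAreaRect((P*1000).astype(np.float32)); _,_,vt=np.linalg.svd(P-P.mean(0)); 
    return ce[i]+[u0,v0],P.mean(0),r,np.degrees(np.arctan2(vt[0,1],vt[0,0]))
print("bar top",dark(c,(180,185,220,222),0.055))
print("bar scene",dark(s,(350,195,385,228),0.055))
# rim outer
g=c["img"]
hsv=cv2.cvtColor(g,cv2.COLOR_BGR2HSV)
for nm,cc,box in(("top",c,(375,148,462,240)),("scene",s,(125,195,215,280))):
    u0,v0,u1,v1=box; gg=cv2.cvtColor(cc["img"],cv2.COLOR_BGR2GRAY)[v0:v1,u0:u1]
    m=(gg<45).astype(np.uint8); n,l,st,ce=cv2.connectedComponentsWithStats(m,connectivity=8)
    for i in range(1,n):
        if st[i,4]>30: print(nm,"dark comp",st[i]+[u0,v0,0,0,0])
    print(nm,"hist bright",np.percentile(gg,[5,25,50,75,95]))
E
```

```text
top lid free [0.5038 0.25   0.0855] area 3326 in 0.7073170731707317
lug dir deg 39.2931677889241 max 0.11936633130879813
lugrect ((588.1708984375, 319.55902099609375), (18.63677215576172, 41.22742462158203), 37.03787612915039)
scene lid free [0.5069 0.2485 0.083 ] area 1756 in 0.4177777777777778
bar top (array([200.16      , 203.60666667]), array([0.50232412, 0.24913202]), ((502.72515869140625, 248.35751342773438), (16.473133087158203, 73.15663146972656), 39.85553741455078), np.float64(128.90589554778964))
bar scene (array([365.17355372, 212.90082645]), array([0.51077617, 0.24497074]), ((511.0942077636719, 245.27500915527344), (17.42046546936035, 83.84813690185547), 38.89087677001953), np.float64(-50.20668708348365))
top dark comp [385 165  66  65 239]
top dark comp [388 179  46  42 881]
top hist bright [ 31.  69. 121. 136. 185.]
scene dark comp [ 135  201   67   47 1000]
scene hist bright [ 24.  62.  70. 104. 148.]
```

Run:
```python
from m import *
c=load("top0.npz"); s=load("scene0.npz")
# seal ring, top
u0,v0,u1,v1=(375,148,462,240); gg=cv2.cvtColor(c["img"],cv2.COLOR_BGR2GRAY)[v0:v1,u0:u1]
n,l,st,ce=cv2.connectedComponentsWithStats((gg<45).astype(np.uint8),connectivity=8)
i=[i for i in range(1,n) if st[i,2]==66][0]; ys,xs=np.nonzero(l==i)
P=np.array([plane(c,(x+u0,y+v0),.184) for x,y in zip(xs,ys)]); x,e=circ(P); print("seal top",x.round(4),e.max())
# rim outer contours: bright
for nm,cc,box,seed in(("top",c,(375,145,470,245),None),("scene",s,(122,192,218,282),None)):
    u0,v0,u1,v1=box; hsv=cv2.cvtColor(cc["img"],cv2.COLOR_BGR2HSV)[v0:v1,u0:u1]
    m=(hsv[...,2]>140 if nm=="top" else hsv[...,2]>120).astype(np.uint8)
    n,l,st,ce=cv2.connectedComponentsWithStats(m); i=1+np.argmax(st[1:,4]); print(st[i]+[u0,v0,0,0,0])
    ct=max(cv2.findContours((l==i).astype(np.uint8),cv2.RETR_EXTERNAL,cv2.CHAIN_APPROX_NONE)[0],key=cv2.contourArea)[:,0]+[u0,v0]
    P=np.array([plane(cc,p,.18) for p in ct]); x,e=circ(P); print(nm,"rim",x.round(4),(e<.002).mean())
    cv2.imwrite(f"pics/m_{nm}.png",cv2.resize(m*255,None,fx=4,fy=4,interpolation=0))
# pin by two views
g=c["img"][149:166,422:440].min(2); print(g)
g=s["img"][246:264,149:170].min(2); print(g)
```

```text
seal top [ 0.5042 -0.2693  0.0732] 0.002037857427900136
[ 377  148   78   88 1185]
top rim [ 0.5039 -0.27    0.0854] 0.60431654676259
[131 197  76  66 723]
scene rim [ 0.5071 -0.2718  0.0848] 0.6966824644549763
[[113 102 148 176 177 169 151 147 138 129 122 125 131 126 135 131 129 128]
 [101 114 164 180 173 173 174 177 165 153 149 144 135 121 122 123 128 128]
 [106 131 177 183 176 175 175 169 172 175 173 174 163 147 148 137 121 125]
 [114 153 182 181 179 174 177 177 177 176 177 170 174 173 175 163 144 143]
 [121 169 187 183 180 183 181 186 185 177 176 175 175 173 170 173 179 173]
 [108 160 179 178 180 183 186 172 148 129 128 167 182 174 176 174 177 170]
 [130 164 175 172 172 173 166 110  36  43  54 129 177 183 180 175 179 148]
 [170 182 182 178 177 181 135  16  38  62  59 109 164 183 179 182 185 153]
 [174 183 180 178 180 184 138  14  33  41  59 129 170 179 178 180 173 144]
 [180 180 176 173 180 185 149  56  54  63 117 167 177 171 173 174 158 125]
 [191 184 180 179 180 182 166 144 140 147 169 180 177 179 175 177 151 125]
 [176 174 180 185 178 181 182 184 180 183 176 177 177 176 178 17
[... 1289 characters left out ...]
4 146 141 142 148 136  58  22  25  20  34  95 146 142 142 144
  144 119  66]
 [ 52  98 155 149 148 149 149 150 124  18  21  52  96 143 150 146 148 149
  146 112  53]
 [ 70 124 159 151 150 149 152 154 150 136 139 142 146 156 151 150 151 152
  143 102  51]
 [ 89 153 155 149 150 147 150 149 153 153 154 155 153 149 148 149 151 149
  131  82  53]
 [ 97 156 149 145 146 146 146 145 144 147 147 144 145 144 145 145 145 146
  118  63  55]
 [127 161 153 153 152 153 149 151 150 151 150 149 149 149 149 150 151 145
  110  56  58]
 [141 146 142 142 141 143 142 141 143 142 143 143 145 143 145 146 144 136
   95  55  58]
 [ 93  95  96  93  94  94  96  94  97  96  97  98  97  98  99  98  98  90
   67  56  62]]
```

```bash
cat >> h.py <<'E'
from scipy.spatial.transform import Rotation as R_
def tool(o): q=np.array(o["ee_rot"]); return R_.from_quat(q[[1,2,3,0]]).as_matrix(), np.array(o["tcp_pos"])
def target(ydeg):  # tool down, y axis at ydeg
    a=np.radians(ydeg); y=np.array([np.cos(a),np.sin(a),0]); z=np.array([0,0,-1.]); return np.column_stack([np.cross(y,z),y,z])
def step(o,pos,ydeg):
    R,p=tool(o); Rt=target(ydeg)
    d=R.T@(np.array(pos)-p); w=R_.from_matrix(R.T@Rt).as_rotvec()
    print("shift",d.round(4).tolist(),"turn",w.round(4).tolist()," norm %.3f m %.1f deg"%(np.linalg.norm(d),np.degrees(np.linalg.norm(w))))
def wristcal(o,c):
    R,p=tool(o); T=np.eye(4);T[:3,:3]=R;T[:3,3]=p
    c=dict(c); c["extrinsics"]=np.linalg.inv(T@c["hand_eye"]); return c
def wshot(name):
    from station import get_obs,capture
    o=get_obs(); c=wristcal(o,capture("wrist")); np.savez(name+".npz",**c); cv2.imwrite(f"pics/{name}.png",c["img"]); return o,c
E
python3 - <<'E'
from m import *
from station import get_obs
o,c=wshot("w0"); print(c["hand_eye"].round(3).tolist(),c["fx"],c["cx"],c["cy"])
t=load("top0.npz");s=load("scene0.npz")
p=plane(t,(430.8,156.6),.190); print("pin top-view z.19",p, "scene proj of it", proj(s,p),"tip",proj(s,[p[0],p[1],.194]))
for ctr in([.504,-.2695],):
    v=p[:2]-ctr; print(np.hypot(*v),np.degrees(np.arctan2(v[1],v[0])))
step(o,[.50,-.27,.42],164)
E
```

```text
[[-0.0, 0.952, 0.305, 0.083], [1.0, 0.0, 0.001, 0.0], [0.001, 0.305, -0.952, -0.157], [0.0, 0.0, 0.0, 1.0]] 331.0250170194047 278.76904032771535 204.41077194720475
pin top-view z.19 [ 0.5954004  -0.30106999  0.19      ] scene proj of it [158.90906527 251.49997458] tip [158.50715628 250.26828087]
0.09669900804212044 -19.055077201453834
shift [-0.4193, 0.2914, -0.1939] turn [0.0014, 0.0006, -1.0459]  norm 0.546 m 59.9 deg
```

View pics/w0.png

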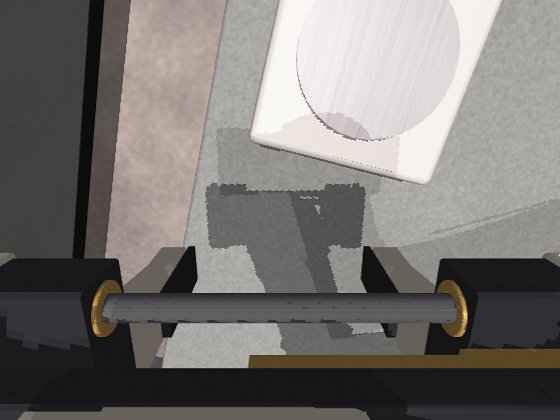

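Run:
```python
from m import *
from station import get_obs
step(get_obs(),[.52,-.222,.42],161)
```

```text
shift [-0.4503, 0.3331, -0.1938] turn [0.0012, 0.0005, -0.9935]  norm 0.593 m 56.9 deg
```

drive_tool(targets=[[[-0.01,0.005,-0.02,0,0,-0.05],[-0.04,0.02,-0.05,0,0,-0.15],[-0.45,0.333,-0.194,0,0,-0.9935],[-0.45,0.333,-0.194,0,0,-0.9935],[-0.45,0.333,-0.194,0,0,-0.9935],[-0.45,0.333,-0.194,0,0,-0.9935],[-0.45,0.333,-0.194,0,0,-0.9935],[-0.45,0.333,-0.194,0,0,-0.9935],[-0.45,0.333,-0.194,0,0,-0.9935],[-0.45,0.333,-0.194,0,0,-0.9935],[-0.45,0.333,-0.194,0,0,-0.9935],[-0.45,0.333,-0.194,0,0,-0.9935]]])

```text
clock: 1.35
tcp_pos: [0.499, -0.2471, 0.4117]
ee_rot: [0.0, -0.581, 0.814, -0.0]
ft_force: [0.2, -1.0, -0.8]
width: 0.0877
```

Run:
```python
from m import *
from station import get_obs
o=get_obs(); print(o["joint_positions"])
step(o,[.52,-.222,.42],161)
```

```text
[-1.08192156e-01  9.84823704e-02  8.17381647e-02 -1.34517604e-04
 -1.55382339e+00 -2.23119077e-01]
shift [-0.0305, -0.0117, -0.0083] turn [-0.0002, 0.0002, 0.0003]  norm 0.034 m 0.0 deg
```

drive_tool(targets=[[[-0.01,-0.005,-0.005,0,0,0],[-0.01,-0.005,-0.005,0,0,0]]])

```text
clock: 1.55
tcp_pos: [0.5076, -0.2397, 0.4161]
ee_rot: [0.0, -0.582, 0.813, -0.0]
ft_force: [0.6, 0.3, 0.3]
width: 0.0878
```

Run:
```python
from m import *
o,c=wshot("w1"); print(o["tcp_pos"],np.abs(o["qd"]).max(), proj(c,[.5955,-.301,.194]),proj(c,[.504,-.2695,.18]))
```

```text
[ 0.50763363 -0.23965439  0.41609961] 0.044568861006701634 [188.22656687 147.49470676] [273.26891801 146.05602652]
```

View pics/w1.png

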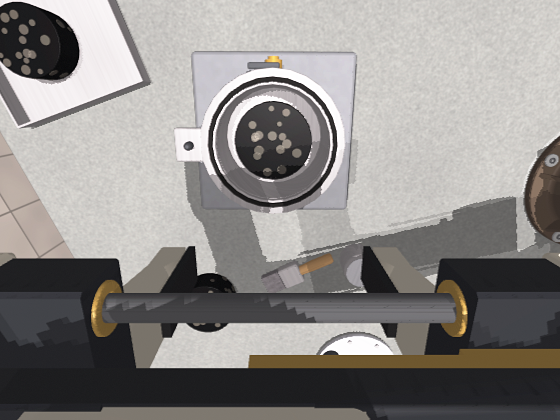

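Wrist view: the chamber's black seal ring is centred near (272,142), the pin is at (188,146), and the brush and tin are below. I'll fit these.

Run:
```python
from m import *
c=load("w1.npz"); t=load("top0.npz");s=load("scene0.npz")
g=cv2.cvtColor(c["img"],cv2.COLOR_BGR2GRAY)
u0,v0,u1,v1=195,60,352,222
m=(g[v0:v1,u0:u1]<50).astype(np.uint8); n,l,st,ce=cv2.connectedComponentsWithStats(m)
for i in range(1,n):
    if st[i,4]>100:
        print(st[i]+[u0,v0,0,0,0]); 
        if st[i,2]>110:
            ys,xs=np.nonzero(l==i); P=np.array([plane(c,(x+u0,y+v0),.184) for x,y in zip(xs,ys)]); x,e=circ(P); print("seal",x.round(4),e.max(),np.median(e)); ctr=x[:2]
# pin
sub=g[135:158,178:200]; mm=(sub<90).astype(np.uint8); n,l,st,ce=cv2.connectedComponentsWithStats(mm); i=1+np.argmax(st[1:,4]); print(st[i],ce[i]+[178,135])
uv=ce[i]+[178,135]; 
for z in(.187,.190,.194):
    p=plane(c,uv,z); v=p[:2]-ctr; print(z,p.round(4),np.hypot(*v).round(4),np.degrees(np.arctan2(v[1],v[0])).round(2))
from scipy.optimize import least_squares
# triangulate
A=[];b=[]
for cc,u in((c,uv),(t,(430.8,156.6)),(s,(158.9,252))):
    o,d=ray(cc,u); d/=np.linalg.norm(d); M=np.eye(3)-np.outer(d,d); A.append(M); b.append(M@o)
print("tri",np.linalg.lstsq(np.vstack(A),np.hstack(b),rcond=None)[0].round(4))
# housing edges: left edge line & right edge, z=.08
hs=cv2.cvtColor(c["img"],cv2.COLOR_BGR2HSV)
print(g[140,352:362], g[180,196:210])
import sys
cv2.imwrite("pics/w1c.png",cv2.resize(c["img"][45:220,165:365],(800,700),interpolation=2)[:600])
a=plane(c,(191,52),.08);b2=plane(c,(356.5,52.5),.08); v=a-b2; print("housing -y edge len",np.linalg.norm(v),np.degrees(np.arctan2(v[1],v[0])))
```

```text
[ 209   77  128  130 1468]
seal [ 0.5044 -0.2713  0.0727] 0.0027858916029559477 0.0010912508910891558
[ 236  143   75   36 1389]
[ 6  7 10  8 47] [189.0212766  145.21276596]
0.187 [ 0.5957 -0.3028  0.187 ] 0.0966 -19.06
0.19 [ 0.5948 -0.3029  0.19  ] 0.0958 -19.3
0.194 [ 0.5936 -0.3031  0.194 ] 0.0947 -19.63
tri [ 0.5954 -0.302   0.1882]
[172 174 175 180 177 174 201 209 205 208] [129 129 130 114 114 118 123 125 126 127 127 126 127 127]
housing -y edge len 0.22578857030385632 -19.00266439362348
```

View pics/w1c.png

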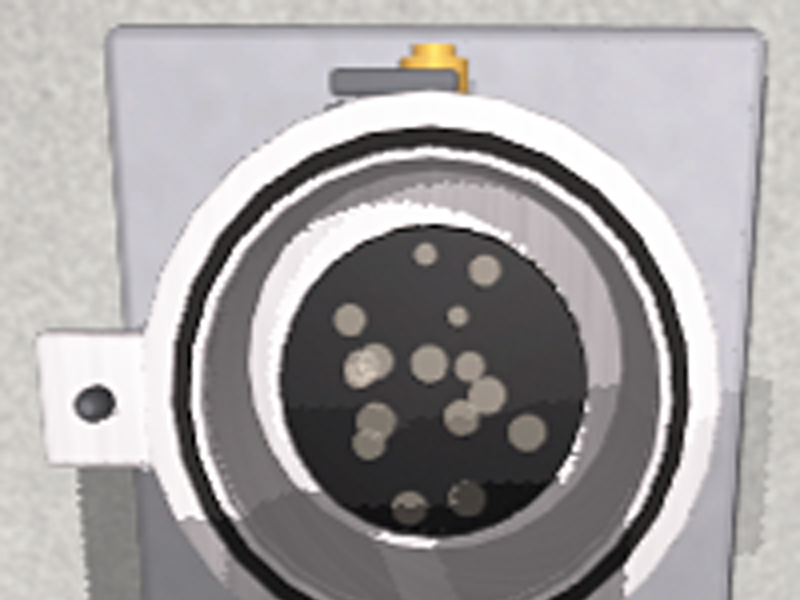

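Run:
```python
from m import *
from station import get_obs
step(get_obs(),[.485,.272,.26],219.2)
```

```text
shift [-0.478, 0.1864, 0.1557] turn [0.0005, 0.0002, -1.0139]  norm 0.536 m 58.1 deg
```

drive_tool(targets=[[[-0.478,0.186,0.156,0,0,-1.014],[-0.478,0.186,0.156,0,0,-1.014],[-0.478,0.186,0.156,0,0,-1.014],[-0.478,0.186,0.156,0,0,-1.014],[-0.478,0.186,0.156,0,0,-1.014],[-0.478,0.186,0.156,0,0,-1.014],[-0.478,0.186,0.156,0,0,-1.014],[-0.478,0.186,0.156,0,0,-1.014],[-0.478,0.186,0.156,0,0,-1.014],[-0.478,0.186,0.156,0,0,-1.014],[-0.478,0.186,0.156,0,0,-1.014],[-0.478,0.186,0.156,0,0,-1.014]]])

```text
clock: 2.8
tcp_pos: [0.4853, 0.2727, 0.2571]
ee_rot: [0.002, 0.903, -0.429, -0.001]
ft_force: [-0.1, -0.9, 0.4]
width: 0.0877
```

drive_tool(targets=[[[0,0,0,0,0,0],[0,0,0,0,0,0],[0,0,0,0,0,0]]])

```text
clock: 3.1
tcp_pos: [0.4864, 0.27, 0.2606]
ee_rot: [-0.0, 0.903, -0.43, 0.0]
ft_force: [-1.2, 0.5, 0.0]
width: 0.0875
```

Run:
```python
from m import *
o,c=wshot("w2"); print(o["tcp_pos"],o["joint_positions"],np.abs(o["qd"]).max(), proj(c,[.503,.2495,.016]))
```

```text
[0.48642907 0.26995913 0.26056846] [ 8.58727154e-01  1.42128433e-01 -2.00482523e-01  1.14292779e-04
 -1.22735075e+00 -1.78043207e-01] 0.0024688429384504894 [278.81887836 147.44163106]
```

View pics/w2.png

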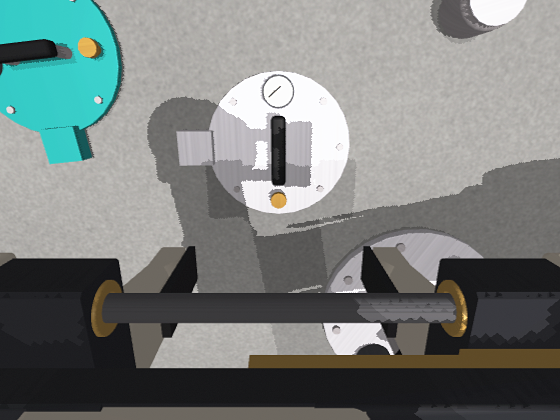

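Wrist view: the silver lid's disc is centred near (279,142), with the lug at (196,148), the bar upright at (278,151), the gauge at (278,92) and the valve at (278,200).

Run:
```python
from m import *
c=load("w2.npz"); t=load("top0.npz")
g=cv2.cvtColor(c["img"],cv2.COLOR_BGR2GRAY); hsv=cv2.cvtColor(c["img"],cv2.COLOR_BGR2HSV)
# disc right half edge: scan rays from centre to find last bright->dark
pts=[]
for a in np.radians(np.r_[-80:60:4]):
    d=np.array([np.cos(a),np.sin(a)]); r=np.arange(55,85,.5); uv=np.array([279,142])+r[:,None]*d
    v=cv2.remap(g,uv[:,:1].astype(np.float32),uv[:,1:].astype(np.float32),1)[:,0].astype(float)
    k=np.argmin(np.diff(cv2.GaussianBlur(v[:,None],(1,5),1)[:,0])); pts.append(uv[k])
P=np.array([plane(c,p,.016) for p in pts]); x,e=circ(P); print("disc free",x.round(4),np.median(e)); x,e=circ(P,.086); print("disc r86",x.round(4),np.median(e))
# bar
m=(g[108:192,265:295]<45).astype(np.uint8); n,l,st,ce=cv2.connectedComponentsWithStats(m); i=1+np.argmax(st[1:,4]); print(st[i],ce[i]+[265,108])
ys,xs=np.nonzero(l==i)
P=np.array([plane(c,(a+265,b+108),.059) for a,b in zip(xs,ys)])[:,:2]
r=cv2.minAreaRect((P*1000).astype(np.float32)); _,_,vt=np.linalg.svd(P-P.mean(0)); print(P.mean(0).round(4),r,np.degrees(np.arctan2(vt[0,1],vt[0,0])))
# brass and gauge centres at .034
mb=((hsv[...,0]>10)&(hsv[...,0]<25)&(hsv[...,1]>130)).astype(np.uint8)[185:215,262:295]
n,l,st,ce=cv2.connectedComponentsWithStats(mb); i=1+np.argmax(st[1:,4]); vb=plane(c,ce[i]+[262,185],.034); 
ga=plane(c,(278,91.5),.034); d=vb-ga; print("valve",vb.round(4),"gauge",ga.round(4),np.hypot(*d[:2]),np.degrees(np.arctan2(d[1],d[0]))-90)
print("mid",((vb+ga)/2).round(4))
```

```text
disc free [0.504  0.2484 0.084 ] 0.00018553188581107993
disc r86 [0.5054 0.2503] 0.0002962878418304865
[  7   8  13  69 668] [278.3757485  153.00748503]
[0.5031 0.2501] ((505.1429138183594, 248.5261688232422), (13.35428237915039, 73.4453125), 39.25886917114258) 129.20485175357865
valve [0.4655 0.297  0.034 ] gauge [0.5437 0.2006 0.034 ] 0.12414455569004387 39.08115719600062
mid [0.5046 0.2488 0.034 ]
```

Run:
```python
from m import *
from station import get_obs
o=get_obs()
step(o,[.504,.249,.10],219.15); step(o,[.504,.249,.033],219.15)
```

```text
shift [0.0275, -0.0002, 0.1606] turn [-0.001, 0.0001, -0.0025]  norm 0.163 m 0.2 deg
shift [0.0275, -0.0002, 0.2276] turn [-0.001, 0.0001, -0.0025]  norm 0.229 m 0.2 deg
```

drive_tool(targets=[[[0.0275,0,0.04,-0.001,0,-0.0025],[0.0275,0,0.08,-0.001,0,-0.0025],[0.0275,0,0.12,-0.001,0,-0.0025],[0.0275,0,0.15,-0.001,0,-0.0025],[0.0275,0,0.175,-0.001,0,-0.0025],[0.0275,0,0.175,-0.001,0,-0.0025],[0.0275,0,0.175,-0.001,0,-0.0025]]], jaw=0.05)

```text
clock: 3.85
tcp_pos: [0.5039, 0.2497, 0.0858]
ee_rot: [0.0, 0.903, -0.429, -0.0]
ft_force: [-0.1, 0.3, 0.9]
width: 0.0504
```

Run:
```python
from m import *
o,c=wshot("w3"); print(o["tcp_pos"],np.abs(o["qd"]).max()); step(o,[.504,.249,.033],219.15)
```

```text
[0.50387026 0.24965803 0.08579171] 0.025788344439849765
shift [0.0006, 0.0003, 0.0528] turn [0.0009, -0.0004, 0.0013]  norm 0.053 m 0.1 deg
```

View pics/w3.png

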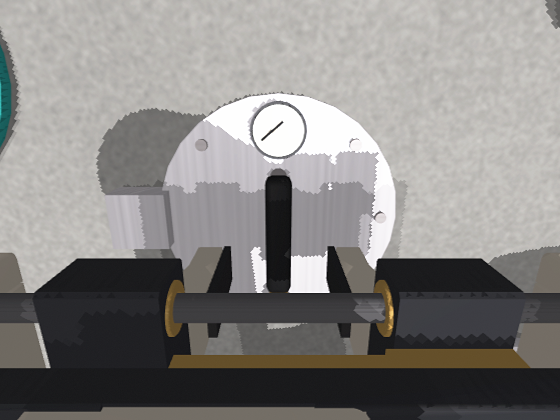

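The bar (column 278) is centred between the fingers (231 and 328), so I descend and grip.

drive_tool(targets=[[[0,0,0.02,0.0009,0,0.001],[0,0,0.04,0.0009,0,0.001],[0,0,0.052,0.0009,0,0.001],[0,0,0.053,0.0009,0,0.001],[0,0,0.053,0.0009,0,0.001]]])

```text
clock: 4.4
tcp_pos: [0.5039, 0.2504, 0.0329]
ee_rot: [-0.0, 0.903, -0.429, 0.0]
ft_force: [0.1, 0.2, 0.8]
width: 0.0497
```

drive_tool(targets=[[[0,0,0,0,0,0],[0,0,0,0,0,0],[0,0,0,0,0,0],[0,0,0,0,0,0],[0,0,0,0,0,0],[0,0,0,0,0,0]]], jaw=0.0, newtons=50)

```text
clock: 5.0
tcp_pos: [0.5034, 0.2501, 0.0322]
ee_rot: [-0.0, 0.903, -0.429, 0.0]
ft_force: [-0.7, 0.9, 1.9]
width: 0.0157
```

drive_tool(targets=[[[0,0,-0.005,0,0,0],[0,0,-0.02,0,0,0],[0,0,-0.05,0,0,0],[0,0,-0.09,0,0,0],[0,0,-0.13,0,0,0],[0,0,-0.17,0,0,0],[0,0,-0.21,0,0,0],[0,0,-0.25,0,0,0],[0,0,-0.28,0,0,0],[0,0,-0.29,0,0,0],[0,0,-0.29,0,0,0],[0,0,-0.29,0,0,0]]])

```text
clock: 6.2
tcp_pos: [0.5022, 0.2496, 0.3195]
ee_rot: [0.002, 0.903, -0.429, -0.001]
ft_force: [0.2, -0.0, -6.9]
width: 0.0157
```

Run:
```python
from m import *
from station import capture
o,c=wshot("w4"); print(o["tcp_pos"],o["ft_force"],o["torque"],o["width"],np.abs(o["qd"]).max())
cv2.imwrite("pics/scene4.png",capture("scene")["img"])
step(o,[.504,-.2705,.3],161)
```

```text
[0.50224554 0.24955906 0.31951077] [ 1.75487360e-01 -3.66329141e-03 -6.90012361e+00] [-0.02912775  0.25694247  0.00683433] 0.015711581751894344 0.011919824879350222
shift [0.4043, 0.3271, 0.0204] turn [0.0039, -0.0011, 1.0153]  norm 0.520 m 58.2 deg
```

View pics/w4.png

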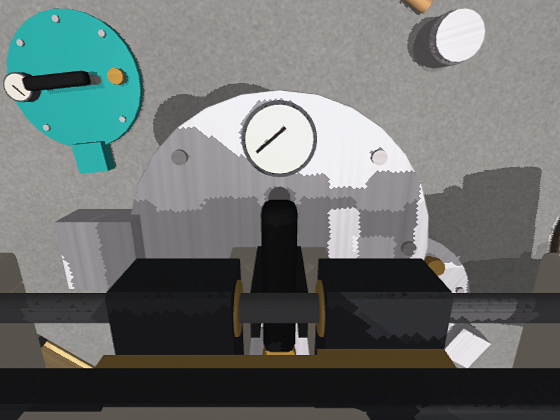

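View pics/scene4.png

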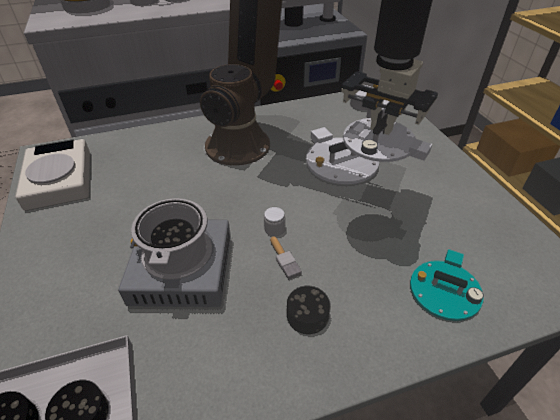

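The lid is up, about 6.9 N (0.70 kg). In the wrist view the gauge is at (280,138) and the lug is on the left. Next I measure the lid in tool axes.

```bash
cat > lidtool.py <<'E'
from m import *
def meas(c,zt=.0322):
    """lid in tool axes from a wrist picture; c['hand_eye']"""
    H=c["hand_eye"]; k=dict(c); k["extrinsics"]=np.linalg.inv(H)
    g=cv2.cvtColor(c["img"],cv2.COLOR_BGR2GRAY)
    ctr=np.array([280,240.]); pts=[]
    for a in np.radians(np.r_[-165:-15:3]):
        d=np.array([np.cos(a),np.sin(a)]); r=np.arange(135,165,.5); uv=ctr+r[:,None]*d
        v=cv2.remap(g,uv[:,:1].astype(np.float32),uv[:,1:].astype(np.float32),1)[:,0].astype(float)
        dv=np.abs(np.diff(cv2.GaussianBlur(v[:,None],(1,5),1)[:,0])); 
        if dv.max()>6: pts.append(uv[np.argmax(dv)])
    pts=np.array(pts); P=np.array([plane(k,p,zt-.016) for p in pts])
    x,e=circ(P); x2,e2=circ(P,.086)
    # gauge
    hc=cv2.HoughCircles(g[90:190,230:330],cv2.HOUGH_GRADIENT,1,50,param1=100,param2=20,minRadius=28,maxRadius=45)
    ga=plane(k,hc[0,0,:2]+[230,90],zt-.034) if hc is not None else None
    print("disc",x.round(4),np.median(e),"r86",x2.round(4),np.median(e2),"gauge px",None if hc is None else hc[0,0]+[230,90,0],"tool",ga)
E
python3 - <<'E'
from lidtool import *
c=load("w4.npz"); meas(c)
k=dict(c); k["extrinsics"]=np.linalg.inv(c["hand_eye"])
for nm,p in (("gauge",[.063,0,-.0018]),("lug corner far x+20",[.02,-.118,.0042]),("lug corner near",[.02,-.078,.0042]),("bar end",[.038,0,-.0268]),("disc far",[.086,0,.0162])): print(nm,proj(k,p).round(1))
E
```

```text
disc [ 0.0018 -0.0001  0.0842] 0.00023459554307792702 r86 [-0.0003 -0.0003] 0.00032506505016664106 gauge px [278.5        137.5         38.59999847] tool [ 6.53359192e-02 -4.88851776e-05 -1.80000000e-03]
gauge [278.6 142.6]
lug corner far x+20 [ 52.6 224.4]
lug corner near [129.2 224.3]
bar end [278.6 210.8]
disc far [278.6  91.2]
```

drive_tool(targets=[[[0.012,0.01,0,0,0,0.03],[0.036,0.03,0.001,0,0,0.1],[0.068,0.055,0.002,0,0,0.2],[0.1,0.081,0.004,0,0,0.3],[0.132,0.107,0.006,0,0,0.4],[0.164,0.133,0.008,0,0,0.5],[0.196,0.159,0.01,0,0,0.6],[0.228,0.185,0.012,0,0,0.7],[0.26,0.21,0.014,0,0,0.8],[0.292,0.236,0.016,0,0,0.88],[0.324,0.262,0.018,0,0,0.94],[0.35,0.283,0.02,0,0,0.98]]])

```text
clock: 7.5
tcp_pos: [0.5039, -0.2025, 0.3008]
ee_rot: [-0.001, -0.594, 0.805, 0.001]
ft_force: [0.6, 0.2, -5.8]
width: 0.0155
```

drive_tool(targets=[[[0,0,0,0,0,0],[0,0,0,0,0,0]]])

```text
clock: 7.7
tcp_pos: [0.5041, -0.2011, 0.3006]
ee_rot: [-0.001, -0.594, 0.804, 0.001]
ft_force: [-0.5, 1.2, -5.5]
width: 0.0156
```

Run:
```python
from m import *
from station import get_obs
o=get_obs(); print(o["clock"],o["tcp_pos"],o["ft_force"],o["width"]); step(o,[.504,-.2697,.27],160.95)
```

```text
7.7 [ 0.50413569 -0.20113576  0.30061996] [-0.52950873  1.20291857 -5.4647427 ] 0.01564437797991547
shift [0.0656, -0.0201, 0.0306] turn [0.0026, -0.0005, 0.0338]  norm 0.075 m 1.9 deg
```

drive_tool(targets=[[[0.02,-0.006,0.005,0.0026,0,0.015],[0.045,-0.014,0.015,0.0026,0,0.03],[0.0656,-0.0201,0.025,0.0026,0,0.034],[0.0656,-0.0201,0.031,0.0026,0,0.034],[0.0656,-0.0201,0.031,0.0026,0,0.034],[0.0656,-0.0201,0.031,0.0026,0,0.034]]])

```text
clock: 8.3
tcp_pos: [0.5053, -0.2678, 0.2711]
ee_rot: [0.001, -0.582, 0.813, -0.001]
ft_force: [-0.2, 0.4, -5.5]
width: 0.0157
```

Run:
```python
from lidtool import *
from station import capture
o,c=wshot("w5"); meas(c); print(o["clock"],o["tcp_pos"],o["ft_force"],o["torque"])
s=capture("scene"); np.savez("scene5.npz",**s); t=capture("top"); np.savez("top5.npz",**t)
step(o,[.504,-.2697,.245],160.95)
a=cv2.resize(s["img"][130:290,100:260],(400,400),interpolation=2)
b=cv2.resize(t["img"][115:265,345:495],(400,400),interpolation=2)
cv2.imwrite("pics/c5.png",np.hstack([a,b]))
```

```text
disc [0.0018 0.0004 0.0848] 0.0002220315710422388 r86 [0.0003 0.0004] 0.00048028741496553007 gauge px [278.5        137.5         37.79999924] tool [ 0.06561463  0.00029035 -0.0018    ]
8.3 [ 0.50531782 -0.26783107  0.27108978] [-0.17744828  0.43115746 -5.48730036] [0.08078213 0.10928977 0.07126527]
shift [0.0022, 0.0007, 0.0261] turn [-0.0023, -0.0, 0.0035]  norm 0.026 m 0.2 deg
```

View pics/c5.png

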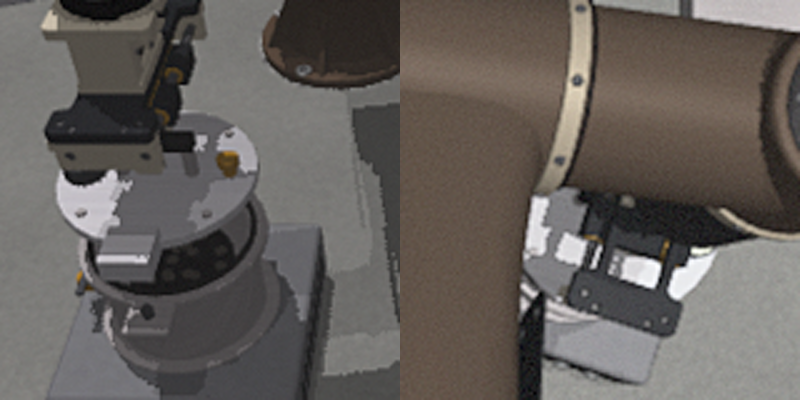

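View pics/w5.png

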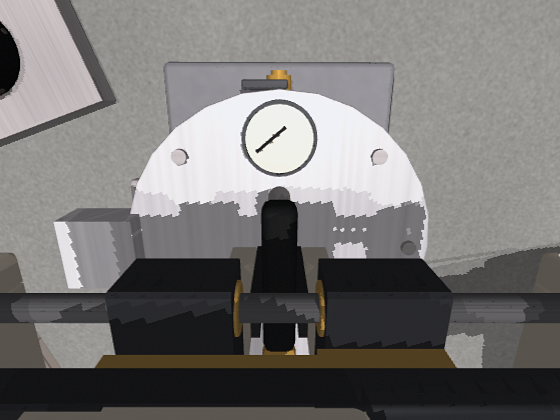

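Run:
```python
from m import *
s=load("scene5.npz")
o=dict(p=[.50532,-.26783,.27109]); R=target(160.95-.2)
print("R x,y",R[:,0],R[:,1])
for nm,q in(("top out +",[.02,-.118,.0042]),("top out -",[-.02,-.118,.0042]),("bot out +",[.02,-.118,.0262]),("bot out -",[-.02,-.118,.0262]),("hole",[0,-.098,.0262])):
    p=np.array(o["p"])+R@q; print(nm,p.round(4),proj(s,p).round(1))
print("pin tip pred",proj(s,[.504+.098*np.cos(np.radians(-19.05)),-.2697+.098*np.sin(np.radians(-19.05)),.194]), "base",proj(s,[.504+.098*np.cos(np.radians(-19.05)),-.2697+.098*np.sin(np.radians(-19.05)),.18]))
b=cv2.resize(s["img"][215:270,120:190],(770,605)[:2],interpolation=0)[:600]
cv2.imwrite("pics/c5b.png",b)
```

```text
R x,y [-0.32969065 -0.94408902 -0.        ] [-0.94408902  0.32969065  0.        ]
top out + [ 0.6101 -0.3256  0.2669] [138.5 234.5]
top out - [ 0.6233 -0.2879  0.2669] [159.  234.6]
bot out + [ 0.6101 -0.3256  0.2449] [141.3 242. ]
bot out - [ 0.6233 -0.2879  0.2449] [161.3 242.2]
hole [ 0.5978 -0.3001  0.2449] [153.7 234.6]
pin tip pred [158.2713136  250.76547076] base [159.67106497 255.04161963]
```

View pics/c5b.png

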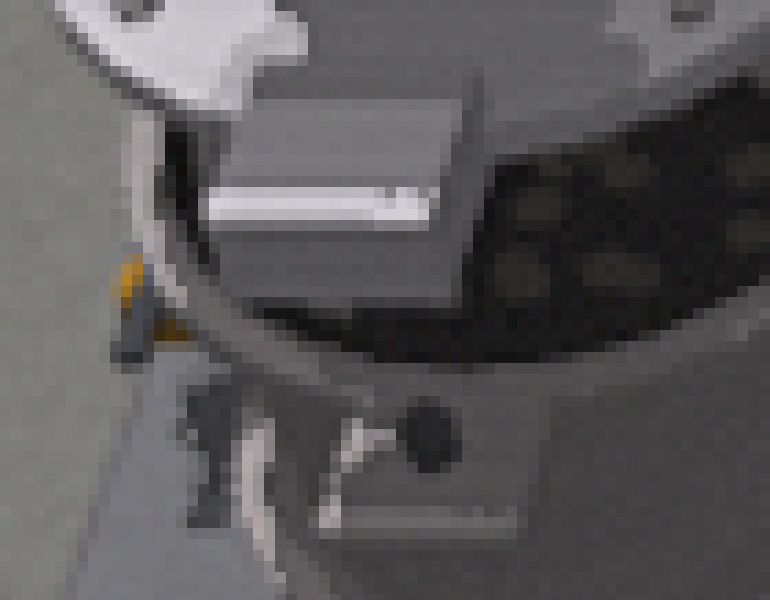

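Run:
```python
from m import *
s=load("scene5.npz"); d=np.array([np.cos(np.radians(-19.05)),np.sin(np.radians(-19.05))]); n=np.array([-d[1],d[0]]); c0=np.array([.5043,-.2697])
for r,w in((.118,-.02),(.118,.02),(.098,0)):
    print(r,w,proj(s,[*(c0+r*d+w*n),.18]).round(1),proj(s,[*(c0+r*d+w*n),.194]).round(1))
p=np.array([*c0+.098*d,.187]); b=proj(s,p)
for k in np.eye(3)*.002: print("px per 2mm",(proj(s,p+k)-b).round(2))
```

```text
0.118 -0.02 [148.  262.5] [146.4 258.2]
0.118 0.02 [167.  262.6] [165.7 258.4]
0.098 0 [159.7 255.1] [158.3 250.9]
px per 2mm [0.1  0.69]
px per 2mm [ 0.96 -0.23]
px per 2mm [-0.2  -0.61]
```

Run:
```python
from m import *
from station import get_obs
o=get_obs(); print(o["tcp_pos"],o["ft_force"])
for z in(.228,.216): step(o,[.5043,-.2685,z],160.95)
```

```text
[ 0.50563902 -0.26799946  0.27173006] [ 0.18334408  0.20169341 -4.92003818]
shift [0.0009, 0.0013, 0.0437] turn [-0.0036, 0.0001, 0.0037]  norm 0.044 m 0.3 deg
shift [0.0009, 0.0013, 0.0557] turn [-0.0036, 0.0001, 0.0037]  norm 0.056 m 0.3 deg
```

drive_tool(targets=[[[0.001,0.0013,0.01,-0.003,0,0.0035],[0.001,0.0013,0.022,-0.003,0,0.0035],[0.001,0.0013,0.034,-0.003,0,0.0035],[0.001,0.0013,0.042,-0.003,0,0.0035],[0.001,0.0013,0.044,-0.003,0,0.0035],[0.001,0.0013,0.044,-0.003,0,0.0035]]])

```text
clock: 9.05
tcp_pos: [0.5037, -0.2693, 0.2265]
ee_rot: [-0.001, -0.58, 0.815, 0.0]
ft_force: [-0.4, 0.6, -5.5]
width: 0.0159
```

Run:
```python
from m import *
from station import get_obs,capture
o=get_obs(); print(o["tcp_pos"],o["ft_force"],o["torque"])
for z in(.217,.2085): step(o,[.5043,-.2685,z],160.95)
s=capture("scene");np.savez("scene6.npz",**s)
cv2.imwrite("pics/c6.png",cv2.resize(s["img"][200:275,110:210],(800,600),interpolation=0))
```

```text
[ 0.50365802 -0.26934186  0.22649071] [-0.36408062  0.55669875 -5.45964576] [0.03516506 0.05059251 0.01361743]
shift [-0.001, -0.0003, 0.0095] turn [0.0014, -0.0004, -0.001]  norm 0.010 m 0.1 deg
shift [-0.001, -0.0004, 0.018] turn [0.0014, -0.0004, -0.001]  norm 0.018 m 0.1 deg
```

View pics/c6.png

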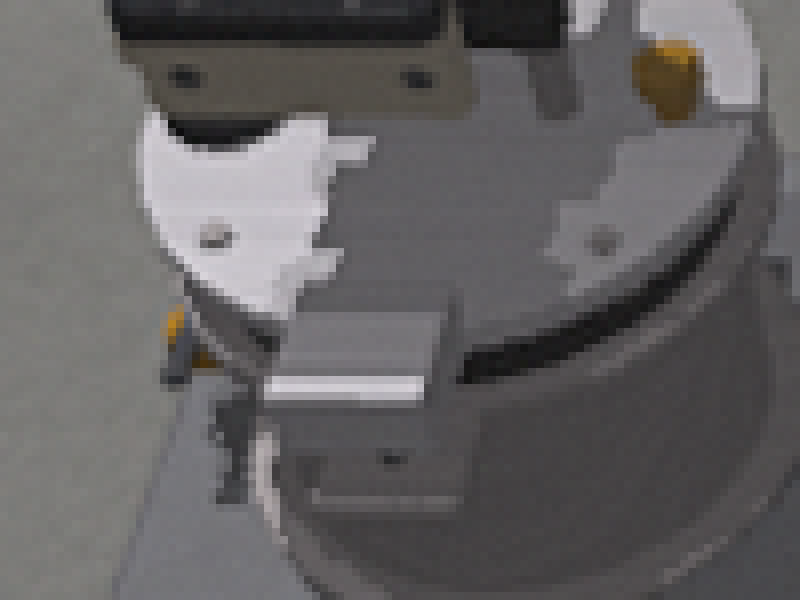

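Run:
```python
from m import *
s=load("scene6.npz"); R=target(161.0); p=np.array([.50366,-.26934,.22649])
for z in(.0042,.0262):
  for x in(.02,-.02): print(z,x,proj(s,p+R@[x,-.118,z]).round(2))
g=s["img"].astype(int).sum(2)//3
print("strip row"); print(g[247:250,138:168])
print(g[254:257,138:170]); print(g[261:264,143:172])
```

```text
0.0042 0.02 [143.37 249.04]
0.0042 -0.02 [163.06 249.16]
0.0262 0.02 [145.91 256.01]
0.0262 -0.02 [165.25 256.13]
strip row
[[107  71  64  70  84 136 192 186 184 185 183 182 183 185 184 185 184 184
  183 184 184 183 185 190 177  96  72  79  70  36]
 [109 104  94  64  99 180 214 207 207 208 209 207 206 207 208 206 207 205
  203 203 205 206 207 211 191  72  74  79  76  70]
 [104  75  72  57  95 162 165 161 161 161 161 161 161 161 161 159 166 183
  182 181 182 183 183 181 147  66  74  78  79  79]]
[[ 55  56  56  75 125 144 100  77  80  84  82  83  84  82  82  84  83  84
   83  85  82  83  83  83  85  80  76  77  77  76  76  73]
 [ 54  53  61 107 162 162 122  76  84  85  85  87  87  85  83  83  84  83
   85  85  87  87  85  85  84  84  82  76  77  77  76  70]
 [ 88  53  59 115 174 164 133  74  78  77  77  78  79  81  81  81  80  81
   81  71  67  78  73  76  84  81  77  74  78  76  73  67]]
[[160 132  69  75  71  80 103  77  76  75  76  77  77  74  77  74  78  74
   77  76  76  75  76  74  71  66  64  66  66]
 [165 147  80  73  74  80 105  95  96  98  96  98  97  98  98  94  90  98
   94  89  98  99  99  93  80  62  64  68  67]
 [167 154  86  72  76  77  80  86  84  87  86  87  89  87  87  86  82  87
   86  83  88  87  86  81  68  65  64  67  67]]
```

drive_tool(targets=[[[-0.0005,-0.0003,0.002,0.001,0,-0.001],[-0.0005,-0.0003,0.005,0.001,0,-0.001],[-0.0005,-0.0003,0.008,0.001,0,-0.001],[-0.0005,-0.0003,0.0095,0.001,0,-0.001],[-0.0005,-0.0003,0.0095,0.001,0,-0.001]]])

```text
clock: 9.6
tcp_pos: [0.5041, -0.2688, 0.2172]
ee_rot: [-0.0, -0.58, 0.814, -0.0]
ft_force: [-0.1, 1.2, -6.0]
width: 0.0154
```

Run:
```python
from m import *
from station import get_obs
o=get_obs(); print(o["tcp_pos"],o["ft_force"],o["torque"]); step(o,[.5043,-.2688,.2102],160.95)
```

```text
[ 0.50408817 -0.26882414  0.21721125] [-0.11929731  1.210505   -6.00236959] [0.0564834  0.13364861 0.01015593]
shift [-0.0001, -0.0002, 0.007] turn [-0.0, -0.0, -0.0]  norm 0.007 m 0.0 deg
```

No contact with the tip 3 mm into the hole, so I keep lowering gently.

drive_tool(targets=[[[0,0,0.001,0,0,0],[0,0,0.002,0,0,0],[0,0,0.003,0,0,0],[0,0,0.004,0,0,0],[0,0,0.004,0,0,0]]])

```text
clock: 10.1
tcp_pos: [0.5042, -0.2689, 0.2134]
ee_rot: [0.0, -0.58, 0.814, -0.0]
ft_force: [0.4, 0.2, -5.4]
width: 0.0158
```

Run:
```python
from m import *
from station import get_obs
o=get_obs(); print(o["tcp_pos"],o["ft_force"],o["torque"],o["width"]); step(o,[.5043,-.2688,.2082],160.95)
```

```text
[ 0.5041766  -0.26887842  0.21336781] [ 0.37805879  0.22616632 -5.37029905] [ 0.14870214  0.12931342 -0.0066236 ] 0.015804959732679584
shift [-0.0001, -0.0001, 0.0052] turn [-0.0003, -0.0, -0.0001]  norm 0.005 m 0.0 deg
```

drive_tool(targets=[[[0,0,0.001,0,0,0],[0,0,0.002,0,0,0],[0,0,0.003,0,0,0],[0,0,0.004,0,0,0],[0,0,0.005,0,0,0],[0,0,0.005,0,0,0]]])

```text
clock: 10.7
tcp_pos: [0.5044, -0.2691, 0.2094]
ee_rot: [0.0, -0.58, 0.814, -0.001]
ft_force: [-3.9, 0.4, 3.6]
width: 0.0159
```

Run:
```python
from m import *
from station import get_obs
o=get_obs(); print(o["tcp_pos"],o["ft_force"],o["torque"],o["width"])
```

```text
[ 0.50436021 -0.26909727  0.20935997] [-3.85502766  0.42998279  3.58589448] [0.55233176 1.20606197 0.01525105] 0.01589632990462221
```

drive_tool(targets=[[[0,0.0005,0,0,0,0],[0,0.001,0,0,0,0],[0,0.001,0.001,0,0,0],[0,0.001,0.002,0,0,0],[0,0.001,0.003,0,0,0],[0,0.001,0.003,0,0,0]]], newtons=60)

```text
clock: 11.3
tcp_pos: [0.5043, -0.2691, 0.2067]
ee_rot: [0.001, -0.581, 0.814, -0.001]
ft_force: [0.6, -0.3, 8.5]
width: 0.0152
```

Run:
```python
from m import *
from station import get_obs
o=get_obs(); print(o["tcp_pos"],o["ee_rot"],o["ft_force"],o["torque"],o["width"])
```

```text
[ 0.50433849 -0.26908795  0.20667461] [ 7.26232638e-04 -5.80516415e-01  8.14246938e-01 -1.44514320e-03] [ 0.56343405 -0.27012783  8.45090561] [ 0.11101279  0.23100597 -0.01611263] 0.015202362224292783
```

drive_tool(targets=[[[0,0,0.001,0,0,0],[0,0,0.002,0,0,0],[0,0,0.0025,0,0,0],[0,0,0.0025,0,0,0]]])

```text
clock: 11.7
tcp_pos: [0.5044, -0.2692, 0.2062]
ee_rot: [0.001, -0.581, 0.814, -0.002]
ft_force: [-3.9, 3.6, 20.7]
width: 0.0157
```

Run:
```python
from m import *
from station import get_obs
o=get_obs(); print(o["tcp_pos"],o["ee_rot"],o["ft_force"],o["torque"],o["width"])
```

```text
[ 0.50439374 -0.26915602  0.20619059] [ 0.00101815 -0.58074269  0.81408378 -0.00212116] [-3.89807227  3.56684171 20.72461422] [ 1.517652    1.89223472 -0.02463238] 0.01571030517998987
```

drive_tool(targets=[[[0,0,0,0,0,0],[0,0,0,0,0,0],[0,0,0,0,0,0],[0,0,0,0,0,0],[0,0,0,0,0,0]]])

```text
clock: 12.2
tcp_pos: [0.5044, -0.2692, 0.2062]
ee_rot: [0.001, -0.581, 0.814, -0.002]
ft_force: [-4.2, 3.7, 21.2]
width: 0.0157
```

Run:
```python
from lidtool import *
from station import get_obs,capture
o,c=wshot("w7"); meas(c); print(o["tcp_pos"],o["ee_rot"],o["ft_force"],o["torque"],o["width"])
s=capture("scene"); np.savez("scene7.npz",**s)
cv2.imwrite("pics/s7.png",s["img"])
cv2.imwrite("pics/c7.png",cv2.resize(s["img"][200:290,110:230],(800,600),interpolation=2))
```

```text
disc [0.0017 0.0007 0.0847] 0.00017701849288281196 r86 [0.0001 0.0007] 0.00038799613084762596 gauge px [279.5 135.5  36.5] tool [ 0.0665267  0.0007557 -0.0018   ]
[ 0.50438596 -0.26915792  0.20616286] [ 0.00103694 -0.58072558  0.81409596 -0.00211877] [-4.24025662  3.6978375  21.20330384] [ 1.51067315  1.85425617 -0.05648126] 0.015744851176837993
```

View pics/c7.png

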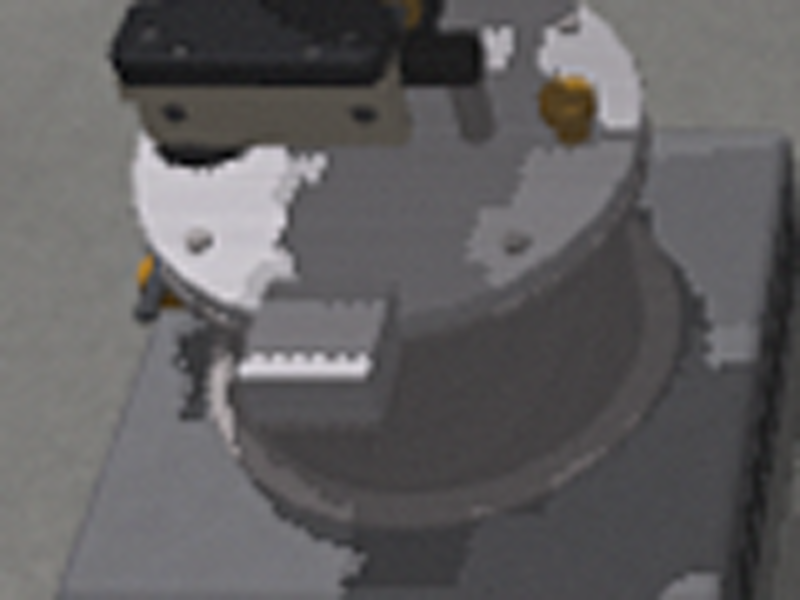

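View pics/s7.png

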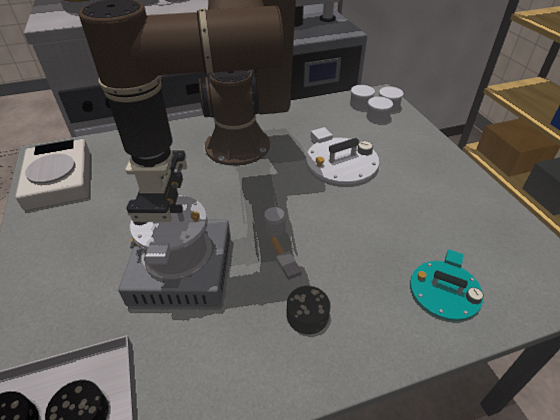

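View pics/w7.png

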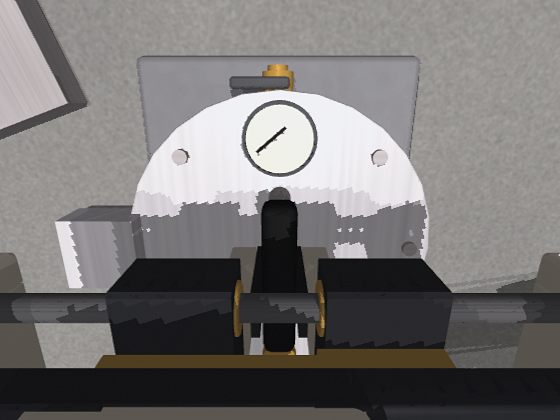

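Seated flush with no gap visible at the rim. The arm's sag tilts the tool slightly, so I check and trim that out.

Run:
```python
from m import *
from station import get_obs
o=get_obs(); R,p=tool(o); print("tool z",R[:,2].round(4)); step(o,[p[0],p[1],p[2]],160.95)
print("torque in tool",(R.T@o["torque"]).round(2),"force in tool",(R.T@o["ft_force"]).round(2))
```

```text
tool z [ 0.0041 -0.0022 -1.    ]
shift [0.0, 0.0, 0.0] turn [-0.0046, -0.0008, 0.001]  norm 0.000 m 0.3 deg
torque in tool [-2.26 -0.76 -0.05] force in tool [ -1.06   5.78 -20.52]
```

drive_tool(targets=[[[0,0,0,-0.002,0,0],[0,0,0,-0.004,-0.0005,0],[0,0,0,-0.004,-0.0005,0],[0,0,0,-0.004,-0.0005,0]]])

```text
clock: 12.7
tcp_pos: [0.5043, -0.2691, 0.2062]
ee_rot: [0.0, -0.581, 0.814, -0.0]
ft_force: [-4.6, 4.5, 21.0]
width: 0.0153
```

Run:
```python
from m import *
from station import get_obs
o=get_obs(); R,p=tool(o); print("tool z",R[:,2].round(4),p.round(4),o["ft_force"],o["width"]); step(o,p,160.95)
print("torque in tool",(R.T@o["torque"]).round(2),"force in tool",(R.T@o["ft_force"]).round(2))
```

```text
tool z [ 4.e-04 -4.e-04 -1.e+00] [ 0.5043 -0.2691  0.2062] [-4.57603436  4.48980101 21.04111554] 0.015294159614324914
shift [0.0, 0.0, 0.0] turn [-0.0005, -0.0002, 0.0009]  norm 0.000 m 0.1 deg
torque in tool [-2.32 -0.83 -0.02] force in tool [ -2.75   5.78 -21.04]
```

Run:
```python
from station import get_obs,close_job
o=get_obs(); print(o["clock"],o["tcp_pos"],o["ft_force"],o["width"]); print(close_job())
```

```text
12.7 [ 0.50430202 -0.26912544  0.20616482] [-4.57603436  4.48980101 21.04111554] 0.015294159614324914
the job is handed in; nothing more can be done
None
```

The lid is on the drier: its lug is over the locating pin, it sits level, and it is pressed flush with the rim. I handed the job in at 12.7 s with the bar gripped at 60 N and the lid held down.

**What I did:** I took the small silver lid, not the turquoise one or the larger silver one. I lowered it in small steps with no contact until it reached the seal. There a side push of about 4 N showed, so I moved it 1 mm to relieve that before pressing.

**Last checks:**
- **Flush:** the tool stopped at z = 0.2062 m, exactly the height worked out for flush, and further pushing raised the force without lowering it. The upward reaction was about 21 N beyond the lid's weight, so roughly 27 N on the seal against the 16 N needed. It held steady for 0.5 s.
- **Level:** the arm's sag had tilted the tool about 0.3°. I trimmed that to under 0.1°.
- **Pictures:** the last scene picture shows no gap at the rim on the side facing the camera. The core, brush and tin are where they were.

**Disagreements:** the cameras differed by 1–2 mm on the lid and rim positions, so I used a compromise that stayed within the pin's clearance. About 6 N of side force was left at the end, which I judged harmless and did not correct.

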